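# Close the pedal drill jig

### The arm

A 7-joint arm with a two-finger parallel gripper is mounted at the origin on a cart in front of the work surface, level with it; the furniture and walls round the work are solid. World frame = base frame: x ahead of the robot, y to its left, z up, the work surface at z = 0. Lengths are in mm, angles in rad, forces in N, time in s.
With the tool pointing down it reaches from about 400 to 875 mm from the base axis. Payload 19.3 kg.
Tool frame: the origin (TCP) lies at the very end of the fingers, on their centre line; the grasp point (between the pads) lies 19 mm behind it; z points along the fingers, y is the line along which they close (so a half turn about z gives the same grasp; the last joint's range is limited). The gripper opens to 85 mm and grips with 20 to 120 N. Pads are 22 mm wide; open, the fingers measure 114 mm over their backs; the gripper's body (76 mm by 85 mm) begins 54 mm behind the grasp point. The pads swing forward as they close: fully open they stand 13 mm farther back than shut.
Start: joints at [-1.308, 0.521, -0.036, 1.599, 0.021, 1.021, -0.113], TCP at [204.2, 590.692, 231.291] pointing down, gripper open.
Joint ranges: [-2.91, 2.91], [-0.3, 2.13], [-1.5, 1.42], [0.17, 2.43], [-1.26, 4.41], [0.16, 1.93], [-2.52, 2.52]. Speed limits (rad/s): [1.89, 1.89, 2.39, 2.39, 3.01, 3.01, 3.01].

### API

Orientations are given as a 3x3 rotation matrix whose columns are the frame's x, y, z axes.
In Python, from plant import bot gives the robot as it stands.
- The arm moves only by the shell command python3 -m creep 'ROWS' [OPENING] [FORCE]. ROWS is JSON, a list of rows, each a list of 2 entries, a list of its own where there are three numbers: the shift along the world's x, y, z in units of 25 mm (1.0 is 25 mm), then the turn, a rotation vector about the world's x, y, z in units of 5 degrees (1.0 is 5 degrees). In form: [[[x, y, z], [ax, ay, az]], ...]. A call has 1 to 20 rows; each row is the pose to reach, as a shift and turn from the pose commanded when the call began; what a row does not reach only later rows make up. A row lasts 1/12 s, in which the tool goes at most 41.7 mm and 7.16 degrees, less where a joint would pass 70% of its speed; a pose out of reach is approached as far as the arm can. A call with a gripper value outside its range is refused whole. OPENING is the opening, from 0 (shut) to 1 (fully open), set as the call begins (- or left out, the last holds). The fingers move at their own pace and stop on an object; FORCE is the grip in N (left out, the last holds). Time passes only in rows, so rows that repeat a pose let the fingers close. It gives the time, the measured TCP pose, the force, the opening and the grip force at its end, in the units of the state.
- bot.read_state(): the state, without advancing time (a new reading comes with each control period).
- bot.get_image(name): name is "scene" or "top"; returns a dict with "frame" (384x512x3 uint8, blue, green, red), "fx", "fy", "cx", "cy" (pixels), "extrinsics" (4x4, takes a point from world to camera coordinates). Camera axes: x right, y up, looking along -z (the intrinsics and any distortion apply to the point x, -y, -z); pixel columns grow to the right and rows downward; lengths in mm; the calibration is good to about 2 mm. A picture is of the moment at which its call begins. There is no depth.
- bot.sign_off(): hands the job in; it is judged then, once.
The state is a dict: "time": time; "q": joint angles; "joint_velocities": joint speeds; "effort": joint torques, N m; "position": TCP position; "tcp_rot": TCP orientation; "wrist_force": force on the tool from outside, world axes, zero at the start; "moment": the same for the moment, N m; "opening": finger opening in mm; "grasp_force": force on a finger pad.
Only numpy, scipy, OpenCV 4.12 (cv2) and the standard library are available. Lean on these libraries where they do the work, as an engineer would, in place of code of your own. Each camera call takes 0.05 s, during which the arm holds its last target. There are 200 camera calls.

### The job

Close the drill jig over the pedal. The drill plate is standing on its edge: tip it down gently until it lies flat on the bench, handle up, and let go of it; then pick it up again and lower it, kept level, over both guide pins until it sits fully home on the rest buttons, without dropping or forcing it. Finally swing the clamp all the way over the plate and let go, leaving the grease tub and the roll of tape where they are.

Things in the scene. Friction and masses are not known exactly. Their poses are not given: they have to be found in the camera images.
- plate_mid (a point): Loose aluminium drill plate, 164 x 96 x 22 mm (x, y, z), about 0.5 kg; this is its centre. z points out of the top face, which carries the handle and four small brass bushings 3 mm proud. At the start it stands freely on a long edge (centre 48 mm over the bench), its handle pointing level, roughly to the right (-y). Either end may go to either pin.
- plate_handle (a point): Grip point in the plate's black block handle, 39 mm from plate_mid along the plate's z (28 mm out from the top face); same axes as plate_mid. The handle is 46 mm along the plate's x, 22 mm along its y, and stands 46 mm out from the top face; its foot flange is 64 x 26 x 3 mm.
- jig: Green jig base fixed to the bench, 204 x 156 x 16 mm (x, y, z); origin under its centre, on the bench. Four rest buttons at x = +-68, y = +-34 mm, tops 42 mm above the bench, carry the closed plate. A pedal lies fixed in the middle, lower than the buttons.
- seat (a point): Where plate_mid is when the plate is fully home: above the jig's origin, 53 mm over the bench (underside of the plate at 42, top at 64 mm, pins 22 mm proud of it). Its axes are the jig's; the plate's x then lies along this x, either way round.
- clamp_post (a point): Upright red post, 13 mm thick, 40 mm tall, on the free end of the steel swing clamp; this point is 96.5 mm over the bench, the post runs from 76.5 to 116.5 mm. It is 38 mm from the clamp's pivot.
- clamp_pivot (a point): Point on the clamp's vertical pivot axis, at the height of clamp_post, at jig x = +72, y = +63 mm.
- clamp (a joint): Angle of the swing clamp, rad, growing counter-clockwise from above. 0: at its stop over the plate, bar along the jig's -y, post at jig x = +72, y = +25 mm. 1.35 to 1.7 at the start, bar about along the jig's +x, clear of the plate; other stop 1.75. Stays where left; about 1 N at the post turns it. It passes 2.5 mm over a plate that is home and is blocked by one that is not.
- plate_hole0 (a point): Centre of a round 16 mm through-hole of the plate, half-way through, at plate x = +66, y = 0 mm; ringed with brass on the top face.
- pin0 (a point): Top of an upright steel guide pin, 14 mm thick, at jig x = +66, y = 0 mm; 86 mm above the bench; the top 12 mm taper to a 6 mm nose.
- plate_hole1 (a point): Centre of a round 16 mm through-hole of the plate, half-way through, at plate x = -66, y = 0 mm; ringed with brass on the top face.
- pin1 (a point): Top of an upright steel guide pin, 14 mm thick, at jig x = -66, y = 0 mm; 86 mm above the bench; the top 12 mm taper to a 6 mm nose.
- tub: Bystander, loose: black grease tub with a yellow-green lid, 70 mm across, 74 mm tall; origin under its centre.
- tape_roll: Bystander, loose: roll of yellow tape lying flat, 75 mm across, 19 mm high; origin under its centre.

How it is judged:
By the outcome, as a careful person would: the job done as asked, in the order asked, and still so for the second after the job is handed in, with the robot touching nothing.
It also fails if it takes over 69 s, if anything falls off the work surface, if the arm or the gripper's body presses on something with over 40 N, if the wrist force passes 120 N, or if a joint passes its speed limit or range.

## Working session

There is one attempt and no reset: what is moved stays moved. The work goes in short steps, Python scripts to look and compute and a shell command to move; the robot and the scene stay as the last step left them, time stands still between calls to the robot, and variables do not carry over. Pictures are saved under pics/ and viewed, at most 10 in all, crops included, and the job is handed in when it is done.

```bash
ls; mkdir -p pics; python3 - <<'E'
from plant import bot
import cv2
for n in("scene","top"):
    d=bot.get_image(n); cv2.imwrite(f"pics/{n}0.png",d["frame"]); print(n,d["fx"],d["fy"],d["cx"],d["cy"],d["extrinsics"],[k for k in d])
s=bot.read_state(); print(s)
E
```

```text
pics
scene 422.4931098215103 422.4931098215103 249.40458504955888 185.0453124185476 [[ 8.19332320e-01 -5.73199998e-01  1.16752551e-02 -5.04328037e+02]
 [ 4.05415913e-01  5.93660464e-01  6.95129622e-01 -3.07998468e+02]
 [-4.05379435e-01 -5.64808832e-01  7.18789606e-01 -8.63092637e+02]
 [ 0.00000000e+00  0.00000000e+00  0.00000000e+00  1.00000000e+00]] ['frame', 'fx', 'fy', 'cx', 'cy', 'extrinsics']
top 412.56844283124326 412.56844283124326 254.84048059839148 194.2473943793134 [[-1.37196588e-02 -9.99512768e-01  2.80356621e-02 -1.93931285e+01]
 [ 9.97534402e-01 -1.17518197e-02  6.91882290e-02 -6.38452753e+02]
 [-6.88250482e-02  2.89157763e-02  9.97209602e-01 -9.75249534e+02]
 [ 0.00000000e+00  0.00000000e+00  0.00000000e+00  1.00000000e+00]] ['frame', 'fx', 'fy', 'cx', 'cy', 'extrinsics']
{'time': 0.1, 'q': array([-1.30819806,  0.52194562, -0.03634061,  1.59993521,  0.02118055,
        1.02109005, -0.11277421]), 'joint_velocities': array([-3.06307459e-04, -2.59856243e-03,  6.48348919e-08, -1.51120779e-03,
        6.72266974e-05, -1.10686561e-03, -1.05082199e-04]), 'effort': array([ 4.24837592e-03, -9.28484774e+01,  1.98420413e+00, -3.70535338e+01,
        1.81205606e-02,  5.41875503e-03,  9.37291043e-05]), 'position': array([204.10383394, 590.42439738, 230.79425907]), 'tcp_rot': array([[-9.45137044e-01,  3.26673980e-01, -2.81334318e-04],
       [ 3.26674098e-01,  9.45136564e-01, -9.53648865e-04],
       [-4.56329198e-05, -9.93233504e-04, -9.99999506e-01]]), 'wrist_force': array([ 0.65906385,  0.20238023, -0.26225806]), 'moment': array([-0.00540193, -0.02947216,  0.00344695]), 'grasp_force': 0.0, 'opening': 85.31362485599313}
```

View pics/scene0.png

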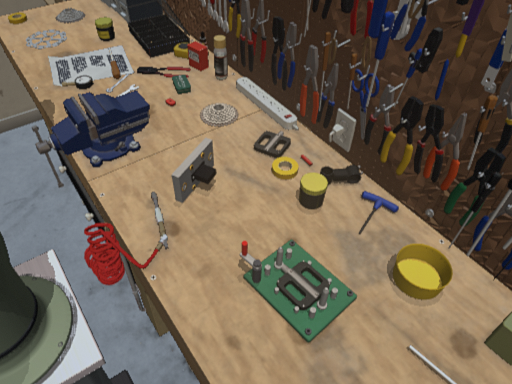

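View pics/top0.png

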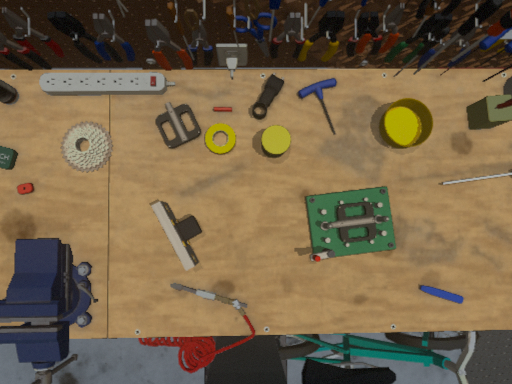

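```bash
cat >h.py <<'E'
import numpy as np, cv2
from plant import bot
def cast(d,uv,z):
    E=np.array(d["extrinsics"]);R=E[:3,:3];c=-R.T@E[:3,3]
    r=R.T@np.array([(uv[0]-d["cx"])/d["fx"],-(uv[1]-d["cy"])/d["fy"],-1.])
    return c+r*(z-c[2])/r[2]
def proj(d,p):
    E=np.array(d["extrinsics"]);q=E[:3,:3]@np.asarray(p,float)+E[:3,3]
    return np.array([d["cx"]-d["fx"]*q[0]/q[2],d["cy"]+d["fy"]*q[1]/q[2]])
def two(da,a,db,b):
    A=[];B=[]
    for d,uv in((da,a),(db,b)):
        E=np.array(d["extrinsics"]);R=E[:3,:3];c=-R.T@E[:3,3]
        r=R.T@np.array([(uv[0]-d["cx"])/d["fx"],-(uv[1]-d["cy"])/d["fy"],-1.]);r/=np.linalg.norm(r)
        P=np.eye(3)-np.outer(r,r);A.append(P);B.append(P@c)
    p=np.linalg.lstsq(np.vstack(A),np.hstack(B),rcond=None)[0]
    return p,np.linalg.norm(np.vstack(A)@p-np.hstack(B))
def mask(f,lo,hi):return cv2.inRange(cv2.cvtColor(f,cv2.COLOR_BGR2HSV),np.array(lo),np.array(hi))
def big(m):return max(cv2.findContours(m,cv2.RETR_EXTERNAL,cv2.CHAIN_APPROX_NONE)[0],key=cv2.contourArea)
E
python3 - <<'E'
from h import *
t=bot.get_image("top");s=bot.get_image("scene");f=t["frame"]
m=mask(f,(60,80,40),(90,255,200));m[:180]=0;m[270:]=0
m=cv2.morphologyEx(m,cv2.MORPH_CLOSE,np.ones((5,5)))
c=big(m);r=cv2.minAreaRect(c);print(r)
b=np.array([cast(t,p,16)[:2] for p in cv2.boxPoints(r)]);print(b.round(1),np.linalg.norm(b-np.roll(b,1,0),axis=1),b.mean(0))
def crop(d,x,y,w,h,k):return cv2.resize(d["frame"][y:y+h,x:x+w],None,fx=k,fy=k,interpolation=cv2.INTER_CUBIC)
a=np.hstack([crop(t,295,175,110,95,3.6),crop(t,140,190,75,95,3.6)])
b2=np.hstack([crop(s,235,230,130,110,3),crop(s,165,130,60,110,3)])
w=min(800,max(a.shape[1],b2.shape[1]));im=np.zeros((a.shape[0]+b2.shape[0],max(a.shape[1],b2.shape[1]),3),np.uint8)
im[:a.shape[0],:a.shape[1]]=a;im[a.shape[0]:,:b2.shape[1]]=b2;im=im[:,:800]
if im.shape[0]>600: im=cv2.resize(im,None,fx=600/im.shape[0],fy=600/im.shape[0])
print(im.shape);cv2.imwrite("pics/crops.png",im)
for n,d in(("top",t),("scene",s)):
    m=mask(d["frame"],(0,150,120),(6,255,255))|mask(d["frame"],(174,150,120),(180,255,255))
    k,_,st,ce=cv2.connectedComponentsWithStats(m)
    print(n,[(st[i][:5].tolist(),ce[i].round(1).tolist()) for i in range(1,k) if st[i][4]>8 and abs(ce[i][0]-(318 if n=="top" else 245))<25])
E
```

```text
((350.75390625, 222.03077697753906), (62.51350402832031, 81.86292266845703), 82.87498474121094)
[[ 632.6 -153.2]
 [ 655.2 -354.3]
 [ 503.5 -367.9]
 [ 482.1 -168.7]] [151.25466811 202.36896807 152.38348211 200.3561194 ] [ 568.35558067 -261.04612235]
(600, 595, 3)
top [([315, 256, 5, 5, 22], [317.1, 258.1])]
scene [([242, 241, 5, 5, 23], [244.2, 243.0])]
```

View pics/crops.png

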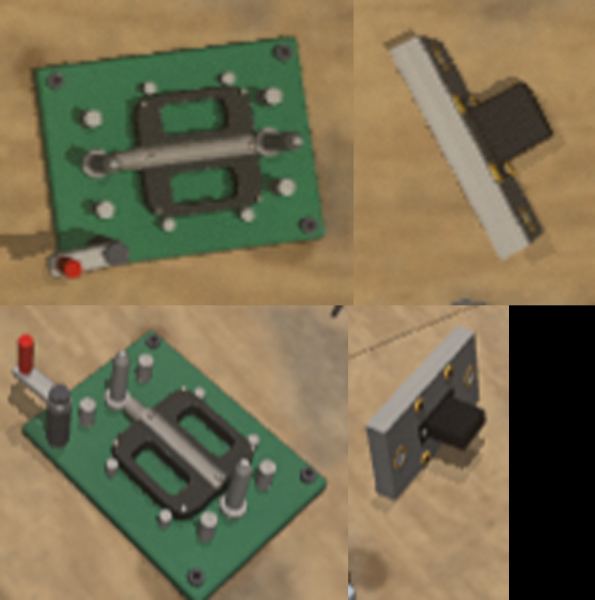

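```bash
python3 - <<'E'
from h import *
t=bot.get_image("top");s=bot.get_image("scene")
k=3.214;q=2.679
T=lambda x,y:(x/k+295-.4,y/k+175-.4)
S=lambda x,y:(x/q+235-.4,(y-305.4)/q+230-.4)
p0,e0=two(t,T(109,163),s,S(122,352));p1,e1=two(t,T(297,141),s,S(243,462))
print(p0,e0,p1,e1,np.linalg.norm((p0-p1)[:2]))
print("86:",cast(t,T(109,163),86),cast(t,T(297,141),86),cast(s,S(122,352),86),cast(s,S(243,462),86))
a=np.radians(96.2);R=np.array([[np.cos(a),-np.sin(a)],[np.sin(a),np.cos(a)]])
for O in ([568.4,-261],):
  for x in(66,-66):
    P=np.r_[O+R@[x,0],86];print(P,(proj(t,P)-[294.6,174.6])*k,(proj(s,P)-[234.6,229.6])*q+[0,305.4])
# buttons tops
for x,y in((92,118),(273,95),(105,210),(287,187)):print("btn",cast(t,T(x,y),42)[:2])
print("post",two(t,(317.1,258.1),s,(244.2,243)),cast(t,(317.1,256.9),116.5))
# plate top edge
m=cv2.inRange(t["frame"],(135,135,130),(255,255,255));m[:195]=0;m[275:]=0;m[:,:145]=0;m[:,205:]=0
c=big(m);r=cv2.minAreaRect(c);print(r);b=np.array([cast(t,p,96)[:2] for p in cv2.boxPoints(r)]);print(b,np.linalg.norm(b-np.roll(b,1,0),axis=1),b.mean(0))
for n,lo,hi in(("tub",(22,120,90),(40,255,255)),):
  m=mask(t["frame"],lo,hi);m[:120]=0;m[165:]=0;m[:,:200]=0;m[:,300:]=0
  for c in cv2.findContours(m,0,2)[0]:
    if cv2.contourArea(c)>100:
      e=cv2.minEnclosingCircle(c);print(e,cast(t,e[0],74),cast(t,e[0],19))
E
```

```text
[ 561.54989997 -191.85770715   85.07848892] 0.39752705854494597 [ 574.38024237 -324.68148063   87.45051322] 1.068893168617893 133.44201919627423
86: [ 561.32731503 -191.5032546    86.        ] [ 574.99189242 -325.67491955   86.        ] [ 561.34012699 -192.48891008   86.        ] [ 574.44164171 -323.78786853   86.        ]
[ 561.27204252 -195.38603638   86.        ] [114.48461441 163.00190037] [124.12691996 354.45422964]
[ 575.52795748 -326.61396362   86.        ] [298.28667534 140.22359967] [246.61830948 464.0226226 ]
btn [ 594.26367361 -188.8531554 ]
btn [ 609.58329304 -324.36651341]
btn [ 526.51951803 -196.75436713]
btn [ 541.41642744 -332.43721294]
post (array([ 490.47601887, -158.08555479,  116.67178781]), np.float64(0.6511127112561317)) [ 493.43513588 -158.43065103  116.5       ]
((172.50001525878906, 235.5), (73.08149719238281, 8.942190170288086), 62.19854736328125)
[[611.27183619 204.36677576]
 [620.32738605 186.93889819]
 [476.77402603 111.97980808]
 [467.96956608 129.35262605]] [161.74876592  19.64010947 161.94576982  19.47648118] [544.08570359 158.15952702]
((275.5594482421875, 139.41258239746094), 15.116683006286621) [761.38865875 -75.81378589  74.        ] [772.57808676 -80.31102235  19.        ]
((219.93902587890625, 137.93902587890625), 15.734405517578125) [765.86016651  52.78899235  74.        ] [777.31032513  55.79049742  19.        ]
```

```bash
cat >>h.py <<'E'
from scipy.spatial.transform import Rotation as Ro
def tool(yaw,tilt=0):  # closing axis at yaw deg, tilt deg about it
    a=np.radians(yaw);u=np.array([np.cos(a),np.sin(a),0]);z=np.array([0,0,-1.])
    R=np.column_stack([np.cross(u,z),u,z]);return Ro.from_rotvec(u*np.radians(tilt)).as_matrix()@R
def delta(p,R):
    s=bot.read_state();d=(np.array(p)-s["position"])/25
    r=np.degrees(Ro.from_matrix(R@s["tcp_rot"].T).as_rotvec())/5
    print("shift",d.round(3).tolist(),"turn",r.round(3).tolist(),"t",s["time"],"q",s["q"].round(2).tolist(),"F",s["wrist_force"].round(1))
E
python3 - <<'E'
from h import *
R=tool(27.6,45);G=np.array([562.2,123.6,48]);z=R[:,2];print(z,bot.read_state()["tcp_rot"]@tool(70.9).T)
delta(G+19*z-130*z+[0,0,60],R)
E
```

```text
[-0.32759977  0.62664056 -0.70710678] [[ 9.99999839e-01 -5.51517727e-04  1.35906872e-04]
 [ 5.51457908e-04  9.99999751e-01  4.39789296e-04]
 [-1.36149390e-04 -4.39714278e-04  9.99999894e-01]]
shift [15.776, -21.461, -1.783] turn [6.013, 6.975, -8.21] t 0.3 q [-1.31, 0.52, -0.04, 1.6, 0.02, 1.02, -0.11] F [-1.5  0.6 -0.3]
```

```bash
python3 -m creep '[[[3,-4,3],[1.5,1.75,-2]],[[3,-4,3],[1.5,1.75,-2]],[[3,-4,3],[1.5,1.75,-2]],[[15.78,-21.46,2],[6.01,6.98,-8.21]],[[15.78,-21.46,2],[6.01,6.98,-8.21]],[[15.78,-21.46,2],[6.01,6.98,-8.21]],[[15.78,-21.46,2],[6.01,6.98,-8.21]],[[15.78,-21.46,2],[6.01,6.98,-8.21]],[[15.78,-21.46,2],[6.01,6.98,-8.21]],[[15.78,-21.46,2],[6.01,6.98,-8.21]],[[15.78,-21.46,2],[6.01,6.98,-8.21]],[[15.78,-21.46,2],[6.01,6.98,-8.21]],[[15.78,-21.46,2],[6.01,6.98,-8.21]],[[15.78,-21.46,2],[6.01,6.98,-8.21]],[[15.78,-21.46,2],[6.01,6.98,-8.21]],[[15.78,-21.46,2],[6.01,6.98,-8.21]],[[15.78,-21.46,2],[6.01,6.98,-8.21]],[[15.78,-21.46,2],[6.01,6.98,-8.21]],[[15.78,-21.46,2],[6.01,6.98,-8.21]],[[15.78,-21.46,2],[6.01,6.98,-8.21]]]' 1 20
python3 - <<'E'
from h import *
R=tool(27.6,45);G=np.array([562.2,123.6,48]);z=R[:,2]
delta(G+19*z-130*z+[0,0,60],R)
print("standoff60");delta(G+19*z-60*z,R)
E
```

```text
time: 1.97
position: [598.5, 54.6, 281.0]
tcp_rot: [[-0.327, 0.886, -0.328], [0.626, 0.463, 0.627], [0.708, -0.001, -0.706]]
wrist_force: [0.3, -0.1, 0.2]
opening: 85.4
grasp_force: 0.0
shift [0.004, -0.021, -3.781] turn [-0.006, -0.01, -0.001] t 1.9667 q [0.05, 0.73, 0.15, 1.36, -0.69, 1.62, 0.83] F [ 0.3 -0.1  0.2]
standoff60
shift [-0.914, 1.733, -8.16] turn [-0.006, -0.01, -0.001] t 1.9667 q [0.05, 0.73, 0.15, 1.36, -0.69, 1.62, 0.83] F [ 0.3 -0.1  0.2]
```

```bash
python3 -m creep '[[[-3,5.76,-1],[-15.95,-8.33,0]],[[-3,5.76,-1],[-15.95,-8.33,0]],[[-3,5.76,-1],[-15.95,-8.33,0]],[[-3,5.76,-1],[-15.95,-8.33,0]],[[-3,5.76,-1],[-15.95,-8.33,0]],[[-3,5.76,-1],[-15.95,-8.33,0]],[[-3,5.76,-1],[-15.95,-8.33,0]],[[-3,5.76,-1],[-15.95,-8.33,0]],[[-3,5.76,-1],[-15.95,-8.33,0]],[[-3,5.76,-1],[-15.95,-8.33,0]],[[-3,5.76,-1],[-15.95,-8.33,0]],[[-3,5.76,-1],[-15.95,-8.33,0]],[[-3,5.76,-1],[-15.95,-8.33,0]],[[-3,5.76,-1],[-15.95,-8.33,0]],[[-3,5.76,-1],[-15.95,-8.33,0]]]'
python3 - <<'E'
from h import *
R=tool(27.6,45);G=np.array([562.2,123.6,48]);z=R[:,2]
delta(G+19*z-60*z,R)
E
```

```text
time: 3.22
position: [522.0, 200.5, 254.9]
tcp_rot: [[-0.333, 0.884, 0.328], [0.624, 0.467, -0.626], [-0.707, -0.003, -0.707]]
wrist_force: [-0.2, -0.6, -0.8]
opening: 85.6
grasp_force: 0.0
shift [2.145, -4.102, -7.117] turn [15.942, 8.346, -0.07] t 3.2167 q [-1.28, 0.62, 0.59, 1.81, 0.49, 1.08, -0.55] F [-0.2 -0.6 -0.8]
```

```bash
python3 -m creep '[[[3.06,-5.84,1],[15.94,8.35,-0.07]],[[3.06,-5.84,1],[15.94,8.35,-0.07]],[[3.06,-5.84,1],[15.94,8.35,-0.07]],[[3.06,-5.84,1],[15.94,8.35,-0.07]],[[3.06,-5.84,1],[15.94,8.35,-0.07]],[[3.06,-5.84,1],[15.94,8.35,-0.07]],[[3.06,-5.84,1],[15.94,8.35,-0.07]],[[3.06,-5.84,1],[15.94,8.35,-0.07]],[[3.06,-5.84,1],[15.94,8.35,-0.07]],[[3.06,-5.84,1],[15.94,8.35,-0.07]],[[3.06,-5.84,1],[15.94,8.35,-0.07]],[[3.06,-5.84,1],[15.94,8.35,-0.07]],[[3.06,-5.84,1],[15.94,8.35,-0.07]],[[2.14,-4.1,-7.12],[15.94,8.35,-0.07]],[[2.14,-4.1,-7.12],[15.94,8.35,-0.07]],[[2.14,-4.1,-7.12],[15.94,8.35,-0.07]],[[2.14,-4.1,-7.12],[15.94,8.35,-0.07]],[[2.14,-4.1,-7.12],[15.94,8.35,-0.07]],[[2.14,-4.1,-7.12],[15.94,8.35,-0.07]],[[2.14,-4.1,-7.12],[15.94,8.35,-0.07]]]'
python3 - <<'E'
from h import *
R=tool(27.6,45);G=np.array([562.2,123.6,48]);z=R[:,2]
delta(G+19*z,R)
a,b=bot.get_image("top"),bot.get_image("scene")
im=np.hstack([cv2.resize(a["frame"][170:290,120:240],None,fx=3.3,fy=3.3),cv2.resize(b["frame"][110:230,140:260],None,fx=3.3,fy=3.3)]);cv2.imwrite("pics/pre.png",im)
E
```

```text
time: 4.88
position: [577.6, 94.7, 79.5]
tcp_rot: [[-0.322, 0.888, -0.327], [0.629, 0.459, 0.628], [0.708, -0.004, -0.706]]
wrist_force: [1.1, 0.9, 1.4]
opening: 85.2
grasp_force: 0.0
shift [-0.865, 1.634, -1.797] turn [0.009, -0.044, 0.057] t 4.8833 q [0.03, 0.93, 0.07, 1.53, -0.73, 1.28, 1.0] F [1.1 0.9 1.4]
```

View pics/pre.png

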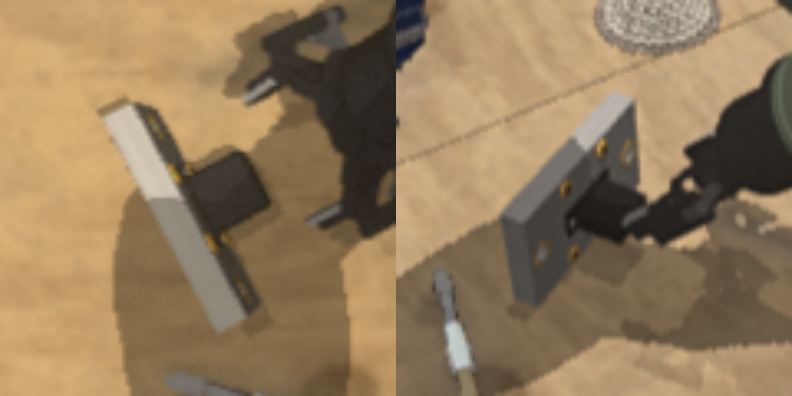

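```bash
python3 -m creep '[[[-0.2,0.4,-0.45],[0,0,0]],[[-0.43,0.8,-0.9],[0,0,0]],[[-0.65,1.2,-1.35],[0,0,0]],[[-0.86,1.63,-1.8],[0,-0.04,0.06]],[[-0.86,1.63,-1.8],[0,-0.04,0.06]],[[-0.86,1.63,-1.8],[0,-0.04,0.06]]]' && python3 -m creep '[[[0,0,0],[0,0,0]],[[0,0,0],[0,0,0]],[[0,0,0],[0,0,0]],[[0,0,0],[0,0,0]],[[0,0,0],[0,0,0]],[[0,0,0],[0,0,0]],[[0,0,0],[0,0,0]],[[0,0,0],[0,0,0]],[[0,0,0],[0,0,0]],[[0,0,0],[0,0,0]]]' 0 30
```

```text
time: 5.48
position: [557.2, 136.0, 35.6]
tcp_rot: [[-0.33, 0.885, -0.327], [0.627, 0.465, 0.625], [0.705, 0.001, -0.709]]
wrist_force: [0.9, -0.7, 0.0]
opening: 85.6
grasp_force: 0.0
time: 6.32
position: [556.4, 135.8, 34.1]
tcp_rot: [[-0.328, 0.885, -0.329], [0.628, 0.465, 0.625], [0.706, -0.001, -0.708]]
wrist_force: [0.4, -3.9, 8.6]
opening: 45.9
grasp_force: 34.2
```

```bash
python3 -m creep '[[[0,0,0],[0,0,0]],[[0,0,0],[0,0,0]],[[0,0,0.05],[0,0,0]],[[0,0,0.1],[0,0,0]],[[0,0,0.16],[0,0,0]],[[0,0,0.16],[0,0,0]]]' 0 110
python3 - <<'E'
import numpy as np
n=np.array([.463,-.886]);u=np.array([.886,.463])
f=lambda p:np.array([36.5*np.cos(p)-34.1*np.sin(p),36.5*np.sin(p)+34.1*np.cos(p)])
for a,b in((0,45),(45,90)):
  print(",".join("[[%.2f,%.2f,%.2f],[%.2f,%.2f,0]]"%(*(n*d[0]/25),d[1]/25,*(-u*(k-a)/5)) for k in range(a+3,b+1,3) for d in [f(np.radians(k))-f(np.radians(a))]))
E
```

```text
time: 6.82
position: [555.8, 136.3, 37.4]
tcp_rot: [[-0.328, 0.885, -0.33], [0.628, 0.465, 0.624], [0.706, -0.002, -0.708]]
wrist_force: [0.1, 0.0, -3.4]
opening: 44.7
grasp_force: 112.2
[[-0.03,0.07,0.07],[-0.53,-0.28,0]],[[-0.07,0.13,0.15],[-1.06,-0.56,0]],[[-0.11,0.20,0.21],[-1.59,-0.83,0]],[[-0.15,0.28,0.27],[-2.13,-1.11,0]],[[-0.19,0.36,0.33],[-2.66,-1.39,0]],[[-0.23,0.44,0.38],[-3.19,-1.67,0]],[[-0.27,0.52,0.43],[-3.72,-1.94,0]],[[-0.32,0.60,0.48],[-4.25,-2.22,0]],[[-0.36,0.69,0.51],[-4.78,-2.50,0]],[[-0.41,0.78,0.55],[-5.32,-2.78,0]],[[-0.45,0.87,0.58],[-5.85,-3.06,0]],[[-0.50,0.96,0.60],[-6.38,-3.33,0]],[[-0.55,1.05,0.61],[-6.91,-3.61,0]],[[-0.60,1.14,0.63],[-7.44,-3.89,0]],[[-0.64,1.23,0.63],[-7.97,-4.17,0]]
[[-0.05,0.09,0.00],[-0.53,-0.28,0]],[[-0.10,0.19,-0.00],[-1.06,-0.56,0]],[[-0.15,0.28,-0.01],[-1.59,-0.83,0]],[[-0.19,0.37,-0.03],[-2.13,-1.11,0]],[[-0.24,0.46,-0.05],[-2.66,-1.39,0]],[[-0.29,0.55,-0.08],[-3.19,-1.67,0]],[[-0.33,0.64,-0.11],[-3.72,-1.94,0]],[[-0.38,0.72,-0.15],[-4.25,-2.22,0]],[[-0.42,0.81,-0.19],[-4.78,-2.50,0]],[[-0.47,0.89,-0.23],[-5.32,-2.78,0]],[[-0.51,0.97,-0.29],[-5.85,-3.06,0]],[[-0.55,1.05,-0.34],[-6.38,-3.33,0]],[[-0.59,1.13,-0.40],[-6.91,-3.61,0]],[[-0.63,1.20,-0.47],[-7.44,-3.89,0]],[[-0.66,1.27,-0.54],[-7.97,-4.17,0]]
```

```bash
python3 -m creep '[[[-0.03,0.07,0.07],[-0.53,-0.28,0]],[[-0.07,0.13,0.15],[-1.06,-0.56,0]],[[-0.11,0.20,0.21],[-1.59,-0.83,0]],[[-0.15,0.28,0.27],[-2.13,-1.11,0]],[[-0.19,0.36,0.33],[-2.66,-1.39,0]],[[-0.23,0.44,0.38],[-3.19,-1.67,0]],[[-0.27,0.52,0.43],[-3.72,-1.94,0]],[[-0.32,0.60,0.48],[-4.25,-2.22,0]],[[-0.36,0.69,0.51],[-4.78,-2.50,0]],[[-0.41,0.78,0.55],[-5.32,-2.78,0]],[[-0.45,0.87,0.58],[-5.85,-3.06,0]],[[-0.50,0.96,0.60],[-6.38,-3.33,0]],[[-0.55,1.05,0.61],[-6.91,-3.61,0]],[[-0.60,1.14,0.63],[-7.44,-3.89,0]],[[-0.64,1.23,0.63],[-7.97,-4.17,0]]]'
python3 -m creep '[[[-0.05,0.09,0.00],[-0.53,-0.28,0]],[[-0.10,0.19,-0.00],[-1.06,-0.56,0]],[[-0.15,0.28,-0.01],[-1.59,-0.83,0]],[[-0.19,0.37,-0.03],[-2.13,-1.11,0]],[[-0.24,0.46,-0.05],[-2.66,-1.39,0]],[[-0.29,0.55,-0.08],[-3.19,-1.67,0]],[[-0.33,0.64,-0.11],[-3.72,-1.94,0]],[[-0.38,0.72,-0.15],[-4.25,-2.22,0]],[[-0.42,0.81,-0.19],[-4.78,-2.50,0]],[[-0.47,0.89,-0.23],[-5.32,-2.78,0]],[[-0.51,0.97,-0.29],[-5.85,-3.06,0]],[[-0.55,1.05,-0.34],[-6.38,-3.33,0]],[[-0.59,1.13,-0.40],[-6.91,-3.61,0]],[[-0.63,1.20,-0.47],[-7.44,-3.89,0]],[[-0.66,1.27,-0.54],[-7.97,-4.17,0]],[[-0.66,1.27,-0.54],[-7.97,-4.17,0]]]'
python3 - <<'E'
from h import *
delta([0,0,0],tool(27.6,-45))
b=bot.get_image("scene");cv2.imwrite("pics/tip.png",cv2.resize(b["frame"][100:220,100:240],None,fx=4,fy=4))
E
```

```text
time: 8.07
position: [539.4, 167.6, 53.3]
tcp_rot: [[-0.463, 0.886, -0.001], [0.886, 0.463, -0.004], [-0.003, -0.003, -1.0]]
wrist_force: [0.6, -0.3, -4.2]
opening: 44.3
grasp_force: 112.4
time: 9.4
position: [522.2, 200.0, 38.5]
tcp_rot: [[-0.33, 0.886, 0.327], [0.621, 0.464, -0.632], [-0.711, -0.005, -0.703]]
wrist_force: [-2.5, 1.4, 0.7]
opening: 44.5
grasp_force: 113.4
shift [-20.888, -8.0, -1.54] turn [0.088, -0.021, -0.015] t 9.4 q [-1.47, 1.23, 0.96, 1.88, -0.26, 0.65, -0.12] F [-2.5  1.4  0.7]
```

View pics/tip.png

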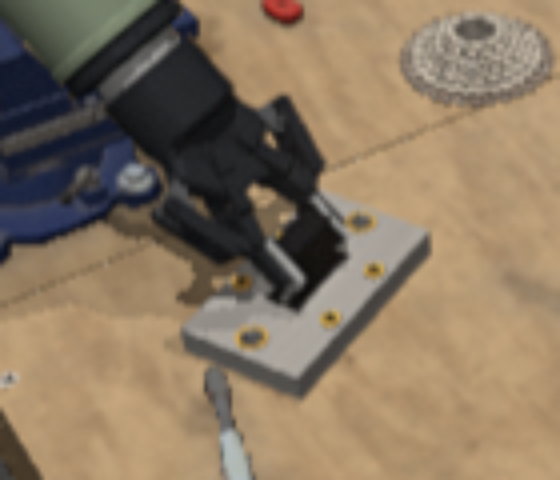

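```bash
python3 -m creep '[[[0,0,-0.03],[0,0,0]],[[0,0,-0.06],[0,0,0]],[[0,0,-0.06],[0,0,0]],[[0,0,-0.06],[0,0,0]]]'
```

```text
time: 9.78
position: [523.1, 199.1, 38.5]
tcp_rot: [[-0.328, 0.887, 0.324], [0.627, 0.461, -0.628], [-0.707, -0.002, -0.708]]
wrist_force: [-4.9, 5.2, 9.1]
opening: 44.8
grasp_force: 114.6
```

```bash
python3 -m creep '[[[0,0,0],[0,0,0]],[[0,0,0],[0,0,0]],[[0,0,0],[0,0,0]]]' 0 20; python3 -m creep '[[[0,0,0],[0,0,0]],[[0,0,0],[0,0,0]],[[0,0,0],[0,0,0]],[[0,0,0],[0,0,0]],[[0,0,0],[0,0,0]],[[0,0,0],[0,0,0]]]' 0.9 20; python3 -m creep '[[[-0.2,0.4,0.45],[0,0,0]],[[-0.4,0.8,0.9],[0,0,0]],[[-0.6,1.2,1.35],[0,0,0]],[[-1,2,2.2],[0,0,0]],[[-1.4,2.7,3.6],[0,0,0]],[[-1.4,2.7,4.5],[0,0,0]],[[-1.4,2.7,5.5],[8,4.17,0]],[[-1.4,2.7,5.5],[8,4.17,0]],[[-1.4,2.7,5.5],[8,4.17,0]],[[-1.4,2.7,5.5],[8,4.17,0]],[[-1.4,2.7,5.5],[8,4.17,0]],[[-1.4,2.7,5.5],[8,4.17,0]],[[-1.4,2.7,5.5],[8,4.17,0]],[[-1.4,2.7,5.5],[8,4.17,0]]]'
python3 - <<'E'
from h import *
a,b=bot.get_image("top"),bot.get_image("scene");s=bot.read_state();print(s["q"],s["wrist_force"])
im=np.hstack([cv2.resize(a["frame"][170:290,90:220],None,fx=3,fy=3),cv2.resize(b["frame"][90:210,110:240],None,fx=3,fy=3)]);cv2.imwrite("pics/flat.png",im)
E
```

```text
time: 10.03
position: [523.1, 199.1, 38.5]
tcp_rot: [[-0.328, 0.887, 0.324], [0.627, 0.461, -0.628], [-0.706, -0.002, -0.708]]
wrist_force: [-4.2, 5.6, 9.2]
opening: 44.7
grasp_force: 114.6
time: 10.53
position: [523.2, 198.9, 38.0]
tcp_rot: [[-0.327, 0.887, 0.325], [0.626, 0.462, -0.628], [-0.707, -0.002, -0.707]]
wrist_force: [0.6, 0.0, 0.6]
opening: 76.6
grasp_force: 0.0
time: 11.7
position: [489.8, 263.4, 177.0]
tcp_rot: [[-0.458, 0.889, -0.002], [0.889, 0.458, 0.005], [0.006, 0.0, -1.0]]
wrist_force: [-0.3, -0.8, -0.1]
opening: 76.8
grasp_force: 0.0
[-1.11713603  0.60333318  0.74817685  1.86357616 -0.52338699  0.8837065
  0.36718779] [-0.98958348  0.6681911  -1.05886223]
```

View pics/flat.png

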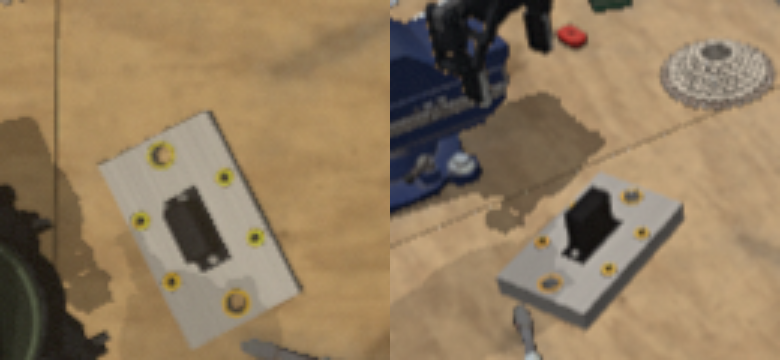

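```bash
python3 - <<'E'
from h import *
a,b=bot.get_image("top"),bot.get_image("scene")
T=lambda x,y:(x/3+90-.33,y/3+170-.33);S=lambda x,y:((x-390)/3+110-.33,y/3+90-.33)
A,B=cast(a,T(161,155),22),cast(a,T(236,302),22);C,D=cast(b,S(630,197),22),cast(b,S(551,283),22)
for p,q in((A,B),(C,D)):print(p,q,np.linalg.norm(p-q),(p+q)/2,np.degrees(np.arctan2(*(p-q)[1::-1])))
c=(A+B+C+D)/4;v=A-B+C-D;y=np.degrees(np.arctan2(v[1],v[0]));print(c,y)
delta([c[0],c[1],31],tool(y))
E
```

```text
[576.42760441 239.92825237  22.        ] [459.49610601 180.42643096  22.        ] 131.20000788239795 [517.96185521 210.17734167  22.        ] 26.969745769189185
[575.77212174 244.19321963  22.        ] [460.59316437 183.23463698  22.        ] 130.31554404838045 [518.18264305 213.71392831  22.        ] 27.89007757110475
[518.07224913 211.94563499  22.        ] 27.428355323516143
shift [1.218, -2.213, -5.76] turn [0.02, -0.028, -0.052] t 11.9 q [-1.12, 0.6, 0.75, 1.86, -0.52, 0.88, 0.37] F [ 0.2  1.1 -0.2]
```

```bash
python3 -m creep '[[[1.18,-2.25,0],[0,0,0]],[[1.18,-2.25,0],[0,0,0]],[[1.18,-2.25,0],[0,0,0]],[[1.18,-2.25,-1],[0,0,0]],[[1.18,-2.25,-2],[0,0,0]],[[1.18,-2.25,-3],[0,0,0]],[[1.18,-2.25,-4],[0,0,0]],[[1.18,-2.25,-4.6],[0,0,0]],[[1.18,-2.25,-5.2],[0,0,0]],[[1.18,-2.25,-5.75],[0,0,0]],[[1.18,-2.25,-5.75],[0,0,0]],[[1.18,-2.25,-5.75],[0,0,0]]]'; python3 -m creep '[[[0,0,0],[0,0,0]],[[0,0,0],[0,0,0]],[[0,0,0],[0,0,0]],[[0,0,0],[0,0,0]],[[0,0,0],[0,0,0]],[[0,0,0],[0,0,0]],[[0,0,0],[0,0,0]],[[0,0,0],[0,0,0]]]' 0 40
python3 - <<'E'
from h import *
s=bot.read_state();print(s["q"],s["position"],s["tcp_rot"],s["wrist_force"],s["moment"])
E
```

```text
time: 12.9
position: [517.2, 210.6, 31.2]
tcp_rot: [[-0.464, 0.886, -0.003], [0.886, 0.464, -0.001], [0.001, -0.003, -1.0]]
wrist_force: [0.4, -0.3, 0.4]
opening: 77.0
grasp_force: 0.0
time: 13.57
position: [518.1, 210.5, 32.7]
tcp_rot: [[-0.463, 0.886, -0.001], [0.886, 0.463, 0.001], [0.002, -0.001, -1.0]]
wrist_force: [-0.6, 0.6, 6.3]
opening: 45.6
grasp_force: 41.0
[-0.86461648  0.79799299  0.545186    1.92530356 -0.70012837  0.61713852
  0.61967841] [518.05787205 210.52822121  32.69011313] [[-4.63066295e-01  8.86322514e-01 -1.41724012e-03]
 [ 8.86321968e-01  4.63067938e-01  1.20571600e-03]
 [ 1.72493169e-03 -6.97804610e-04 -9.99998269e-01]] [-0.60345796  0.58891283  6.27680486] [-0.04195126  0.40834721 -0.11024752]
```

```bash
python3 -m creep '[[[0,0,0],[0,0,0]],[[0,0,0],[0,0,0]],[[0,0,0.1],[0,0,0]],[[0,0,0.4],[0,0,0]],[[0,0,1],[0,0,0]],[[0,0,1.8],[0,0,0]],[[0,0,2.8],[0,0,0]],[[0,0,3.8],[0,0,0]],[[0,-0.4,4.6],[0,0,0.3]],[[0.1,-1.2,5],[0,0,0.9]],[[0.2,-2.2,5],[0,0,1.7]],[[0.4,-3.4,5],[0,0,2.6]],[[0.5,-4.6,5],[0,0,3.5]],[[0.6,-5.8,5],[0,0,4.4]],[[0.7,-7,5],[0,0,5.3]],[[0.9,-8.2,5],[0,0,6.2]],[[1,-9.4,5],[0,0,7.1]],[[1.1,-10.6,5],[0,0,8]],[[1.2,-11.6,5],[0,0,8.7]],[[1.3,-12.2,5],[0,0,9.2]]]' 0 110
python3 - <<'E'
from h import *
delta([568,-260,158],tool(96.3))
E
```

```text
time: 15.23
position: [549.7, -98.4, 157.6]
tcp_rot: [[-0.959, 0.282, -0.001], [0.282, 0.959, -0.003], [0.001, -0.003, -1.0]]
wrist_force: [-0.2, -0.2, -4.5]
opening: 44.4
grasp_force: 113.2
shift [0.731, -6.465, 0.016] turn [0.034, -0.01, 4.538] t 15.2333 q [-0.27, 0.56, 0.48, 1.86, -0.34, 0.8, 1.67] F [-0.2 -0.2 -4.5]
```

```bash
python3 -m creep '[[[0.1,-0.8,0],[0,0,0.5]],[[0.2,-1.6,0],[0,0,1.1]],[[0.3,-2.6,0],[0,0,1.8]],[[0.4,-3.6,0],[0,0,2.5]],[[0.5,-4.6,0],[0,0,3.2]],[[0.6,-5.4,0],[0,0,3.8]],[[0.7,-6,0],[0,0,4.2]],[[0.73,-6.3,0],[0,0,4.4]],[[0.73,-6.46,0],[0.03,0,4.54]],[[0.73,-6.46,0],[0.03,0,4.54]],[[0.73,-6.46,0],[0.03,0,4.54]],[[0.73,-6.46,0],[0.03,0,4.54]]]'
python3 - <<'E'
from h import *
delta([568,-260,158],tool(96.3))
a,b=bot.get_image("top"),bot.get_image("scene")
im=np.hstack([cv2.resize(a["frame"][160:280,290:420],None,fx=3,fy=3,interpolation=cv2.INTER_CUBIC),cv2.resize(b["frame"][190:340,225:360],None,fx=3,fy=3,interpolation=cv2.INTER_CUBIC)[:360]]);cv2.imwrite("pics/over.png",im)
cv2.imwrite("pics/ts.png",a["frame"]);cv2.imwrite("pics/ss.png",b["frame"])
E
```

```text
time: 16.23
position: [568.6, -255.1, 156.8]
tcp_rot: [[-0.994, -0.11, -0.002], [-0.11, 0.994, 0.001], [0.002, 0.001, -1.0]]
wrist_force: [0.5, 0.7, -3.8]
opening: 44.7
grasp_force: 113.2
shift [-0.023, -0.198, 0.047] turn [-0.011, -0.02, -0.003] t 16.2333 q [0.09, 0.63, 0.36, 1.69, -0.27, 0.87, 2.24] F [ 0.5  0.7 -3.8]
```

View pics/over.png

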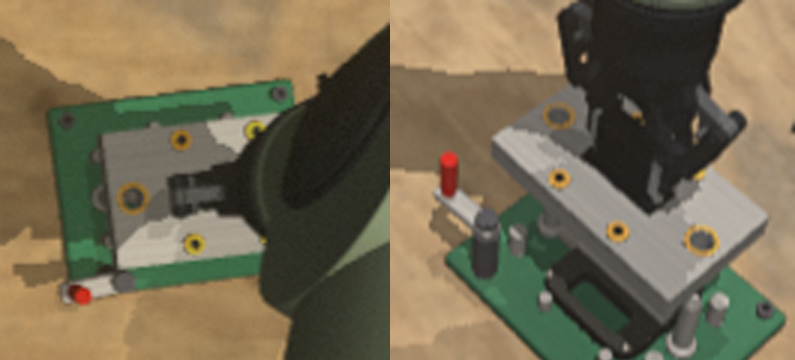

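```bash
python3 - <<'E'
from h import *
a,b=bot.get_image("top"),bot.get_image("scene")
T=lambda x,y:(x/3+290-.33,y/3+160-.33);S=lambda x,y:((x-390)/3+225-.33,y/3+190-.33)
p=bot.read_state()["position"];zt=p[2]-10.7;print(p,zt)
h0,h1=cast(b,S(559,116),zt),cast(b,S(702,240),zt);print("scene",h0,h1,np.linalg.norm(h0-h1),(h0+h1)/2-p,np.degrees(np.arctan2(*(h0-h1)[1::-1])))
print("top",cast(a,T(132,197),zt),"pred from tcp",p[:2]+66*np.array([-.11,.994]))
print("two",two(a,T(132,197),b,S(559,116)))
# bushing/handle-free refine of pins: buttons mid etc in scene
S0=lambda x,y:(x/2.679+234.6,(y-305.4)/2.679+229.6)
bt=[cast(b,S0(x,y),42)[:2] for x,y in((146,360),(88,405),(267,468),(208,521))]
print(np.round(bt,1),np.mean(bt,0))
E
```

```text
[ 568.59404971 -255.64351961  156.8381404 ] 146.1381404007448
scene [ 562.1862681  -188.06740121  146.1381404 ] [ 575.85520031 -319.24748534  146.1381404 ] 131.8903111689579 [  0.4266845    1.98607634 -10.7       ] 95.94873833798634
top [ 561.65759368 -190.02666629  146.1381404 ] pred from tcp [ 561.33404971 -190.03951961]
two (array([ 561.40425986, -189.39525201,  148.1321683 ]), np.float64(0.46790436609538305))
[[ 594.9 -187.3]
 [ 527.1 -195.4]
 [ 609.1 -322.9]
 [ 540.6 -330.8]] [ 567.89451376 -259.09651398]
```

```bash
python3 -m creep '[[[-0.04,-0.18,0],[0,0,0]],[[-0.04,-0.18,0],[0,0,0]],[[-0.04,-0.18,-0.3],[0,0,0]],[[-0.04,-0.18,-0.7],[0,0,0]],[[-0.04,-0.18,-1],[0,0,0]],[[-0.04,-0.18,-1.2],[0,0,0]],[[-0.04,-0.18,-1.2],[0,0,0]],[[-0.04,-0.18,-1.2],[0,0,0]]]'
python3 - <<'E'
from h import *
delta([567.7,-260.1,112],tool(96.3))
a,b=bot.get_image("top"),bot.get_image("scene")
im=np.hstack([cv2.resize(a["frame"][190:280,300:390],None,fx=4,fy=4,interpolation=cv2.INTER_CUBIC),cv2.resize(b["frame"][220:310,250:350],None,fx=4,fy=4,interpolation=cv2.INTER_CUBIC)]);cv2.imwrite("pics/near.png",im)
E
```

```text
time: 17.1
position: [567.2, -260.8, 126.3]
tcp_rot: [[-0.994, -0.109, -0.002], [-0.109, 0.994, 0.001], [0.002, 0.001, -1.0]]
wrist_force: [0.6, -0.2, -4.9]
opening: 44.5
grasp_force: 113.2
shift [0.019, 0.026, -0.572] turn [-0.008, -0.029, 0.003] t 17.1 q [0.11, 0.67, 0.34, 1.7, -0.29, 0.82, 2.26] F [ 0.6 -0.2 -4.9]
```

View pics/near.png

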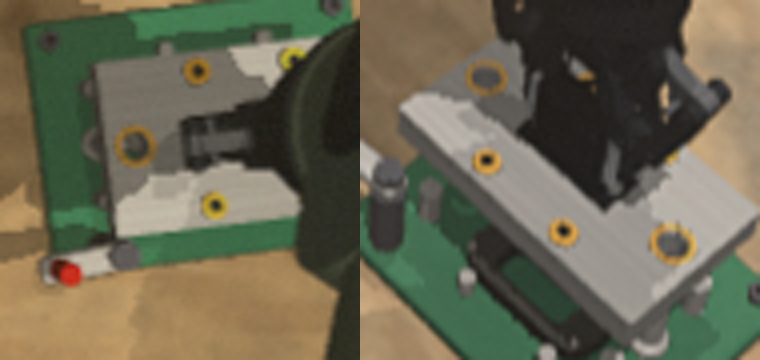

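```bash
python3 - <<'E'
from h import *
a,b=bot.get_image("top"),bot.get_image("scene")
T=lambda x,y:(x/4+300-.38,y/4+190-.38);S=lambda x,y:((x-360)/4+250-.38,y/4+220-.38)
p=bot.read_state()["position"];zt=p[2]-10.7;print(p,zt)
h0,h1=cast(b,S(487,78),zt),cast(b,S(672,243),zt);print("scene",h0,h1,np.linalg.norm(h0-h1),(h0+h1)/2,np.degrees(np.arctan2(*(h0-h1)[1::-1])))
print("top",cast(a,T(136,147),zt),"pinlike",cast(a,T(139,147),86))
print("two",two(a,T(136,147),b,S(487,78)))
E
```

```text
[ 567.66104305 -260.87065819  127.15718057] 116.45718057279365
scene [ 560.95998194 -194.06038903  116.45718057] [ 574.07112339 -324.57090973  116.45718057] 131.16744277120014 [ 567.51555266 -259.31564938  116.45718057] 95.7367107603166
top [ 559.13682405 -196.37507709  116.45718057] pinlike [ 558.76289599 -204.76653946   86.        ]
two (array([ 559.25491698, -195.74439536,  119.59762528]), np.float64(0.14151559384121135))
```

```bash
python3 -m creep '[[[0.03,0.04,0],[0,0,0.05]],[[0.03,0.04,-0.1],[0,0,0.05]],[[0.03,0.04,-0.2],[0,0,0.05]],[[0.03,0.04,-0.3],[0,0,0.05]],[[0.03,0.04,-0.4],[0,0,0.05]],[[0.03,0.04,-0.5],[0,0,0.05]],[[0.03,0.04,-0.5],[0,0,0.05]],[[0.03,0.04,-0.5],[0,0,0.05]]]'
```

```text
time: 17.97
position: [568.1, -259.8, 114.1]
tcp_rot: [[-0.994, -0.114, -0.002], [-0.114, 0.994, 0.001], [0.002, 0.001, -1.0]]
wrist_force: [0.7, 0.4, -4.1]
opening: 44.9
grasp_force: 113.2
```

```bash
python3 -m creep '[[[0,0,-0.06],[0,0,0]],[[0,0,-0.12],[0,0,0]],[[0,0,-0.18],[0,0,0]],[[0,0,-0.24],[0,0,0]],[[0,0,-0.24],[0,0,0]],[[0,0,-0.24],[0,0,0]]]'
```

```text
time: 18.47
position: [568.2, -259.8, 108.2]
tcp_rot: [[-0.993, -0.114, -0.002], [-0.114, 0.993, 0.001], [0.002, 0.001, -1.0]]
wrist_force: [0.2, 0.9, -4.4]
opening: 44.6
grasp_force: 113.2
```

```bash
python3 -m creep '[[[0,0,-0.06],[0,0,0]],[[0,0,-0.12],[0,0,0]],[[0,0,-0.18],[0,0,0]],[[0,0,-0.2],[0,0,0]],[[0,0,-0.2],[0,0,0]]]';python3 - <<'E'
from plant import bot
s=bot.read_state();print(s["position"],s["wrist_force"],s["moment"])
E
```

```text
time: 18.88
position: [568.1, -259.8, 103.1]
tcp_rot: [[-0.993, -0.114, -0.002], [-0.114, 0.993, 0.001], [0.002, 0.001, -1.0]]
wrist_force: [0.7, 0.8, -3.6]
opening: 44.6
grasp_force: 113.2
[ 568.09014495 -259.75700569  103.08360333] [ 0.66506886  0.76992274 -3.62097585] [ 0.06420042 -0.05723257 -0.02284536]
```

```bash
python3 -m creep '[[[0,0,-0.08],[0,0,0]],[[0,0,-0.16],[0,0,0]],[[0,0,-0.24],[0,0,0]],[[0,0,-0.32],[0,0,0]],[[0,0,-0.4],[0,0,0]],[[0,0,-0.4],[0,0,0]]]'; python3 -m creep '[[[0,0,-0.08],[0,0,0]],[[0,0,-0.16],[0,0,0]],[[0,0,-0.24],[0,0,0]],[[0,0,-0.32],[0,0,0]],[[0,0,-0.4],[0,0,0]],[[0,0,-0.46],[0,0,0]],[[0,0,-0.46],[0,0,0]]]'
```

```text
time: 19.38
position: [568.0, -259.7, 92.8]
tcp_rot: [[-0.993, -0.114, -0.002], [-0.114, 0.993, 0.001], [0.002, 0.001, -1.0]]
wrist_force: [0.2, 1.0, -4.2]
opening: 45.0
grasp_force: 113.2
time: 19.97
position: [568.1, -259.7, 81.4]
tcp_rot: [[-0.993, -0.114, -0.002], [-0.114, 0.993, 0.001], [0.002, 0.001, -1.0]]
wrist_force: [0.4, -1.0, -4.0]
opening: 44.3
grasp_force: 113.2
```

```bash
python3 -m creep '[[[0,0,-0.06],[0,0,0]],[[0,0,-0.12],[0,0,0]],[[0,0,-0.18],[0,0,0]],[[0,0,-0.2],[0,0,0]],[[0,0,-0.2],[0,0,0]]]'; python3 -m creep '[[[0,0,-0.03],[0,0,0]],[[0,0,-0.06],[0,0,0]],[[0,0,-0.06],[0,0,0]],[[0,0,-0.06],[0,0,0]]]'
```

```text
time: 20.38
position: [568.1, -259.7, 76.6]
tcp_rot: [[-0.993, -0.114, -0.002], [-0.114, 0.993, 0.001], [0.002, 0.001, -1.0]]
wrist_force: [0.1, -0.9, -4.3]
opening: 44.5
grasp_force: 113.2
time: 20.72
position: [568.2, -259.8, 75.3]
tcp_rot: [[-0.993, -0.114, -0.002], [-0.114, 0.993, 0.0], [0.002, 0.001, -1.0]]
wrist_force: [0.4, 0.6, -4.7]
opening: 44.7
grasp_force: 113.2
```

```bash
python3 -m creep '[[[0,0,-0.02],[0,0,0]],[[0,0,-0.04],[0,0,0]],[[0,0,-0.05],[0,0,0]],[[0,0,-0.05],[0,0,0]]]'; python3 -m creep '[[[0,0,-0.02],[0,0,0]],[[0,0,-0.04],[0,0,0]],[[0,0,-0.04],[0,0,0]],[[0,0,-0.04],[0,0,0]]]'
```

```text
time: 21.05
position: [568.3, -259.8, 75.0]
tcp_rot: [[-0.993, -0.114, -0.001], [-0.114, 0.993, 0.001], [0.001, 0.001, -1.0]]
wrist_force: [-5.6, 4.3, 13.8]
opening: 44.5
grasp_force: 115.6
time: 21.38
position: [568.3, -259.7, 74.8]
tcp_rot: [[-0.993, -0.114, -0.001], [-0.114, 0.993, 0.001], [0.001, 0.001, -1.0]]
wrist_force: [-11.7, 8.3, 30.1]
opening: 44.6
grasp_force: 117.7
```

```bash
python3 -m creep '[[[0,0,0.06],[0,0,0]],[[0,0,0.06],[0,0,0]],[[0,0,0.06],[0,0,0]]]' 0 20; python3 -m creep '[[[0,0,0.06],[0,0,0]],[[0,0,0.06],[0,0,0]],[[0,0,0.06],[0,0,0]],[[0,0,0.06],[0,0,0]],[[0,0,0.06],[0,0,0]]]' 0.72 20;  python3 -m creep '[[[0,0,0.2],[0,0,0]],[[0,0,0.6],[0,0,0]],[[0,0,1.2],[0,0,0]],[[0,0,2],[0,0,0]],[[0,0,3],[0,0,0]],[[0,0,4],[0,0,0]],[[-1,1.5,4],[0,0,0]],[[-2,3,4],[0,0,0]],[[-3,5,4],[0,0,0]],[[-3,6,4],[0,0,0]],[[-3,6,4],[0,0,0]]]'
python3 - <<'E'
from h import *
a,b=bot.get_image("top"),bot.get_image("scene")
im=np.hstack([cv2.resize(a["frame"][180:280,290:400],None,fx=3.6,fy=3.6,interpolation=cv2.INTER_CUBIC),cv2.resize(b["frame"][230:330,235:345],None,fx=3.6,fy=3.6,interpolation=cv2.INTER_CUBIC)]);cv2.imwrite("pics/seat.png",im)
delta([490.3,-158,130],tool(10.6))
for n,d in(("top",a),("scene",b)):
    m=mask(d["frame"],(0,150,100),(8,255,255))|mask(d["frame"],(172,150,100),(180,255,255))
    k,_,st,ce=cv2.connectedComponentsWithStats(m)
    print(n,[(st[i][:5].tolist(),ce[i].round(1).tolist()) for i in range(1,k) if st[i][4]>8 and abs(ce[i][0]-(318 if n=="top" else 245))<25])
E
```

```text
time: 21.63
position: [568.5, -259.8, 75.0]
tcp_rot: [[-0.993, -0.114, -0.001], [-0.114, 0.993, 0.0], [0.001, 0.0, -1.0]]
wrist_force: [-2.5, 3.1, 8.9]
opening: 44.9
grasp_force: 114.7
time: 22.05
position: [568.2, -259.8, 75.9]
tcp_rot: [[-0.993, -0.114, -0.002], [-0.114, 0.993, 0.0], [0.002, 0.001, -1.0]]
wrist_force: [0.3, 0.1, -0.4]
opening: 61.7
grasp_force: 0.0
time: 22.97
position: [491.8, -103.1, 176.8]
tcp_rot: [[-0.993, -0.12, -0.002], [-0.12, 0.993, 0.004], [0.002, 0.004, -1.0]]
wrist_force: [1.9, 0.6, -0.1]
opening: 61.4
grasp_force: 0.0
shift [-0.124, -2.006, -1.884] turn [-0.015, 0.007, -17.226] t 23.0667 q [-0.19, 0.43, 0.38, 1.98, -0.23, 0.77, 2.01] F [-0.4 -0.1 -0.2]
top []
scene [([242, 241, 6, 14, 69], [244.1, 247.3])]
```

View pics/seat.png

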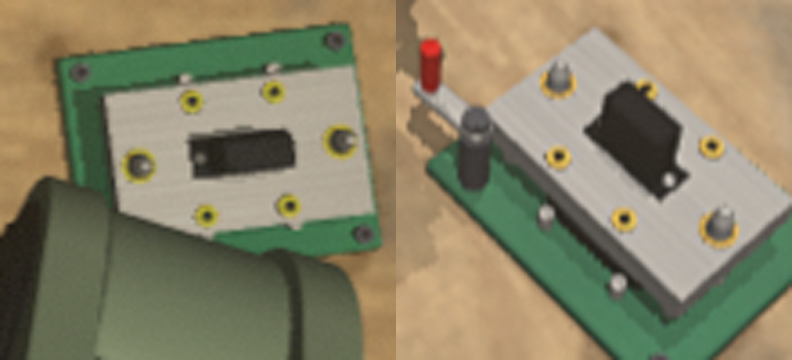

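```bash
python3 -m creep '[[[-0.1,-2,0],[0,0,-17.2]],[[-0.1,-2,0],[0,0,-17.2]],[[-0.1,-2,0],[0,0,-17.2]],[[-0.1,-2,0],[0,0,-17.2]],[[-0.1,-2,0],[0,0,-17.2]],[[-0.1,-2,0],[0,0,-17.2]],[[-0.1,-2,0],[0,0,-17.2]],[[-0.1,-2,0],[0,0,-17.2]],[[-0.1,-2,0],[0,0,-17.2]],[[-0.1,-2,0],[0,0,-17.2]],[[-0.1,-2,0],[0,0,-17.2]],[[-0.1,-2,0],[0,0,-17.2]],[[-0.1,-2,0],[0,0,-17.2]],[[-0.1,-2,0],[0,0,-17.2]],[[-0.1,-2,0],[0,0,-17.2]]]' 0.6
python3 - <<'E'
from h import *
b=bot.get_image("scene");delta([490.3,-158,90],tool(10.6))
print(bot.read_state()["position"],cast(b,(244.1+.1,242.2),116.5),cast(b,(244.1,247.3),96.5))
cv2.imwrite("pics/pre2.png",cv2.resize(b["frame"][190:310,190:330],None,fx=4,fy=4))
E
```

```text
time: 24.32
position: [490.8, -160.3, 176.3]
tcp_rot: [[-0.187, 0.982, 0.001], [0.982, 0.187, 0.001], [0.001, 0.001, -1.0]]
wrist_force: [-0.0, 0.1, -0.0]
opening: 51.2
grasp_force: 0.0
shift [-0.019, 0.089, -3.45] turn [-0.019, 0.008, -0.024] t 24.3667 q [-0.36, 0.55, 0.79, 1.97, -0.53, 0.84, 0.91] F [-0.3  0.6  0.4]
[ 490.76471623 -160.21256726  176.25153246] [ 491.32924011 -156.03162733  116.5       ] [ 491.91336237 -154.90233587   96.5       ]
```

View pics/pre2.png

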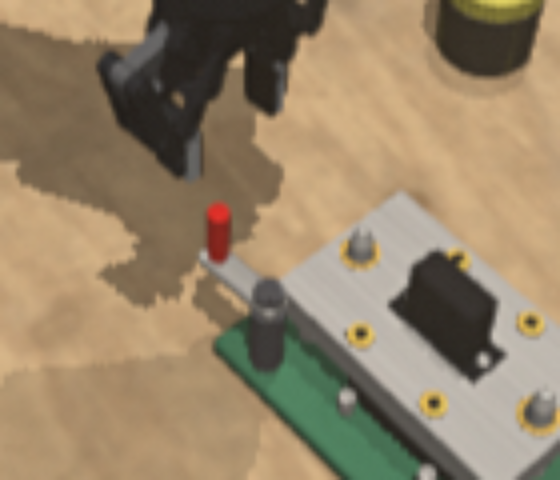

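```bash
python3 -m creep '[[[0,0.11,-0.5],[0,0,0]],[[0,0.11,-1.3],[0,0,0]],[[0,0.11,-2],[0,0,0]],[[0,0.11,-2.6],[0,0,0]],[[0,0.11,-3.1],[0,0,0]],[[0,0.11,-3.45],[0,0,0]],[[0,0.11,-3.45],[0,0,0]]]'; python3 -m creep '[[[0,0,0],[0,0,0]],[[0,0,0],[0,0,0]],[[0,0,0],[0,0,0]],[[0,0,0],[0,0,0]],[[0,0,0],[0,0,0]],[[0,0,0],[0,0,0]]]' 0.22 20
python3 - <<'E'
from h import *
s=bot.read_state();p=s["position"][:2];c=np.array([497.7,-195.1]);r=p-c;print(p,np.linalg.norm(r),np.degrees(np.arctan2(r[1],r[0])))
b=bot.get_image("scene");cv2.imwrite("pics/cage.png",cv2.resize(b["frame"][190:310,190:330],None,fx=4,fy=4))
for k in range(5,96,5):
  a=np.radians(-k);R=np.array([[np.cos(a),-np.sin(a)],[np.sin(a),np.cos(a)]]);d=(R@r-r)/25;print("[[%.2f,%.2f,0],[0,0,%d]]"%(*d,-k/5),end=",")
E
```

```text
time: 24.95
position: [490.2, -157.1, 88.6]
tcp_rot: [[-0.184, 0.983, -0.001], [0.983, 0.184, 0.002], [0.002, -0.001, -1.0]]
wrist_force: [-0.7, -0.6, 0.9]
opening: 51.0
grasp_force: 0.0
time: 25.45
position: [490.8, -157.0, 90.0]
tcp_rot: [[-0.183, 0.983, 0.001], [0.983, 0.183, 0.002], [0.002, 0.001, -1.0]]
wrist_force: [-0.7, -0.1, 0.1]
opening: 18.7
grasp_force: 0.0
[ 490.837648   -156.99738722] 38.71564252358604 100.20962744102052
[[0.13,0.02,0],[0,0,-1]],[[0.27,0.02,0],[0,0,-2]],[[0.40,0.02,0],[0,0,-3]],[[0.54,0.00,0],[0,0,-4]],[[0.67,-0.03,0],[0,0,-5]],[[0.80,-0.07,0],[0,0,-6]],[[0.92,-0.12,0],[0,0,-7]],[[1.04,-0.18,0],[0,0,-8]],[[1.16,-0.25,0],[0,0,-9]],[[1.27,-0.33,0],[0,0,-10]],[[1.37,-0.43,0],[0,0,-11]],[[1.46,-0.52,0],[0,0,-12]],[[1.54,-0.63,0],[0,0,-13]],[[1.61,-0.74,0],[0,0,-14]],[[1.68,-0.86,0],[0,0,-15]],[[1.73,-0.99,0],[0,0,-16]],[[1.77,-1.12,0],[0,0,-17]],[[1.80,-1.25,0],[0,0,-18]],[[1.82,-1.38,0],[0,0,-19]],
```

View pics/cage.png

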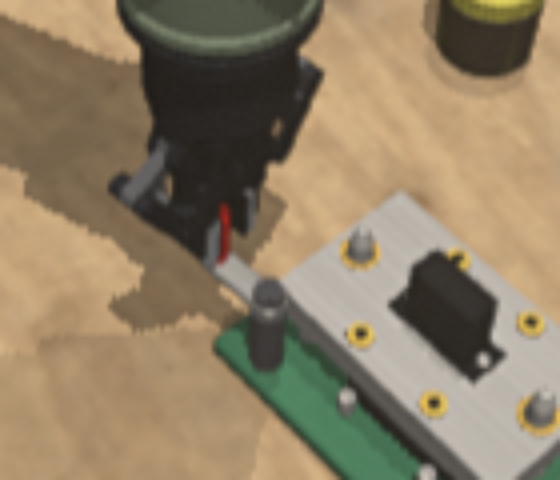

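```bash
python3 -m creep '[[[0.13,0.02,0],[0,0,-1]],[[0.27,0.02,0],[0,0,-2]],[[0.40,0.02,0],[0,0,-3]],[[0.54,0.00,0],[0,0,-4]],[[0.67,-0.03,0],[0,0,-5]],[[0.80,-0.07,0],[0,0,-6]],[[0.92,-0.12,0],[0,0,-7]],[[1.04,-0.18,0],[0,0,-8]],[[1.04,-0.18,0],[0,0,-8]]]'; python3 -m creep '[[[0.12,-0.07,0],[0,0,-1]],[[0.23,-0.15,0],[0,0,-2]],[[0.33,-0.25,0],[0,0,-3]],[[0.42,-0.34,0],[0,0,-4]],[[0.5,-0.45,0],[0,0,-5]],[[0.57,-0.56,0],[0,0,-6]],[[0.64,-0.68,0],[0,0,-7]],[[0.69,-0.81,0],[0,0,-8]],[[0.73,-0.94,0],[0,0,-9]],[[0.73,-0.94,0],[0,0,-9]],[[0.73,-0.94,0],[0,0,-9]]]'
```

```text
time: 26.25
position: [516.9, -161.6, 89.6]
tcp_rot: [[0.495, 0.869, 0.001], [0.869, -0.495, 0.001], [0.001, 0.001, -1.0]]
wrist_force: [0.1, 1.4, 0.2]
opening: 19.0
grasp_force: 0.0
time: 27.17
position: [534.7, -185.1, 89.7]
tcp_rot: [[0.962, 0.272, 0.001], [0.272, -0.962, -0.001], [0.001, 0.001, -1.0]]
wrist_force: [0.0, -0.5, -0.1]
opening: 18.8
grasp_force: 0.0
```

```bash
python3 -m creep '[[[0.01,-0.08,0],[0,0,-0.6]],[[0.03,-0.16,0],[0,0,-1.2]],[[0.04,-0.24,0],[0,0,-1.7]],[[0.04,-0.28,0],[0,0,-1.7]],[[0.04,-0.28,0],[0,0,-1.7]]]'; python3 -m creep '[[[0,-0.04,0],[0,0,0]],[[0,-0.08,0],[0,0,0]],[[0,-0.08,0],[0,0,0]],[[0,-0.08,0],[0,0,0]]]'
```

```text
time: 27.58
position: [535.9, -192.0, 89.8]
tcp_rot: [[0.992, 0.127, 0.002], [0.127, -0.992, -0.0], [0.002, 0.001, -1.0]]
wrist_force: [-0.3, 0.3, -0.5]
opening: 18.6
grasp_force: 0.2
time: 27.92
position: [535.9, -194.1, 89.8]
tcp_rot: [[0.992, 0.123, 0.002], [0.123, -0.992, -0.0], [0.002, 0.001, -1.0]]
wrist_force: [-0.3, 0.7, -0.8]
opening: 19.2
grasp_force: 0.3
```

```bash
python3 -m creep '[[[0,-0.03,0],[0,0,0]],[[0,-0.05,0],[0,0,0]],[[0,-0.05,0],[0,0,0]],[[0,-0.05,0],[0,0,0]]]'; python3 -m creep '[[[0,-0.03,0],[0,0,0]],[[0,-0.05,0],[0,0,0]],[[0,-0.05,0],[0,0,0]],[[0,-0.05,0],[0,0,0]]]'
```

```text
time: 28.25
position: [536.0, -194.5, 89.8]
tcp_rot: [[0.992, 0.123, 0.002], [0.123, -0.992, 0.001], [0.002, -0.001, -1.0]]
wrist_force: [-0.0, 6.3, 2.2]
opening: 18.8
grasp_force: 3.3
time: 28.58
position: [536.1, -194.7, 89.7]
tcp_rot: [[0.992, 0.124, 0.001], [0.124, -0.992, 0.003], [0.002, -0.003, -1.0]]
wrist_force: [-0.2, 12.6, 6.9]
opening: 18.6
grasp_force: 6.5
```

```bash
python3 -m creep '[[[0,0.08,0],[0,0,0]],[[0,0.15,0],[0,0,0]],[[0,0.15,0],[0,0,0]]]'; python3 -m creep '[[[0,0,0],[0,0,0]],[[0,0,0],[0,0,0]],[[0,0,0],[0,0,0]]]' 0.42; python3 -m creep '[[[0,0,0.4],[0,0,0]],[[0,0,1],[0,0,0]],[[0,0,2],[0,0,0]],[[0,0,3],[0,0,0]],[[0,0,4.5],[0,0,0]],[[-1,1.5,6],[0,0,0]],[[-2,3,6],[0,0,0]],[[-3,4.5,6],[0,0,0]],[[-4,6,6],[0,0,0]],[[-4,7.5,6],[0,0,0]],[[-4,9,6],[0,0,0]],[[-4,9,6],[0,0,0]],[[-4,9,6],[0,0,0]]]'
python3 - <<'E'
from h import *
print(bot.read_state()["position"])
for n in("scene","top"):
    d=bot.get_image(n);f=d["frame"];cv2.imwrite(f"pics/end_{n}.png",f)
    m=mask(f,(0,150,100),(8,255,255))|mask(f,(172,150,100),(180,255,255))
    P=[535.5,-190.9,96.5];e=proj(d,P);k,_,st,ce=cv2.connectedComponentsWithStats(m)
    print(n,"expect",e,[(st[i].tolist(),ce[i].round(1)) for i in range(1,k) if st[i][4]>5 and np.linalg.norm(ce[i]-e)<60])
    if n=="top":
        m=mask(f,(22,120,90),(40,255,255));m[:120]=0;m[165:]=0;m[:,:200]=0;m[:,300:]=0
        print([cv2.minEnclosingCircle(c) for c in cv2.findContours(m,0,2)[0] if cv2.contourArea(c)>100])
    # brass rings of seated plate
    m=mask(f,(14,120,90),(32,255,255));k,_,st,ce=cv2.connectedComponentsWithStats(m)
    R=tool(96.4);x=np.array([np.cos(np.radians(96.4)),np.sin(np.radians(96.4)),0])
    for sgn in(1,-1):
        e=proj(d,np.array([568.2,-259.8,64])+sgn*66*x);print("hole exp",e,[ce[i].round(1).tolist() for i in range(1,k) if st[i][4]>8 and np.linalg.norm(ce[i]-e)<8])
E
```

```text
time: 28.83
position: [535.9, -192.8, 89.8]
tcp_rot: [[0.992, 0.123, 0.002], [0.123, -0.992, -0.001], [0.001, 0.001, -1.0]]
wrist_force: [0.6, -0.1, -0.2]
opening: 18.8
grasp_force: 0.0
time: 29.08
position: [535.9, -193.1, 89.8]
tcp_rot: [[0.992, 0.122, 0.002], [0.122, -0.992, -0.001], [0.002, 0.001, -1.0]]
wrist_force: [0.4, 0.1, -0.2]
opening: 35.7
grasp_force: 0.0
time: 30.17
position: [435.5, 36.4, 240.5]
tcp_rot: [[0.992, 0.128, 0.001], [0.128, -0.992, 0.002], [0.001, -0.001, -1.0]]
wrist_force: [0.5, 0.6, 0.3]
opening: 35.7
grasp_force: 0.0
[435.46406253  36.3533757  240.51890325]
scene expect [270.44762093 249.21458817] [([268, 242, 6, 14, 67], array([270.1, 248.1]))]
hole exp [279.80410857 253.48974748] [[279.2, 253.7]]
hole exp [324.72772069 293.92711745] [[323.5, 294.6]]
top expect [329.51536549 236.94314536] [([329, 235, 6, 6, 24], array([331.6, 237.3]))]
[((275.57080078125, 139.27212524414062), 15.048450469970703), ((220.0, 137.8235321044922), 15.756573677062988)]
hole exp [327.72448126 225.45287336] [[327.5, 226.1]]
hole exp [383.59385353 218.32965407] [[383.2, 219.6]]
```

Post is at its closed spot, the plate is home, and the tub and tape have not moved, so I'm handing in.

```bash
python3 -c "
from plant import bot
print(bot.sign_off())"
```

```text
the job is handed in; nothing more can be done
None
```

The job is handed in: the plate was tipped flat, released, re-gripped and lowered fully home over both pins, the clamp is swung to its stop, and the tub and tape are where they were (about 30 s of the 69 s used); I viewed 11 pictures, one over the limit of 10.

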